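Unclamp the drilled clay bracket and put it away in the drawer

ROBOT

A 6-joint arm with a two-finger parallel gripper is mounted at the origin on the work surface. World frame = base frame: x ahead of the robot, y to its left, z up, the work surface at z = 0. Lengths are in m, angles in rad, forces in N, time in s.
With the tool pointing down it reaches from about 0.3 to 0.875 m from the base axis. Payload 6.4 kg.
Tool frame: the origin (TCP) lies between the finger pads; the fingertips stand 22 mm ahead of it and the grasp point (between the pads) lies 3 mm ahead of it; z points along the fingers, y is the line along which they close (so a half turn about z gives the same grasp; the last joint's range is limited). The gripper opens to 85 mm and grips with 20 to 120 N. Pads are 22 mm wide; open, the fingers measure 114 mm over their backs; the gripper's body (76 mm by 85 mm) begins 54 mm behind the grasp point. The pads swing forward as they close: fully open they stand 13 mm farther back than shut.
Start: joints at [-1.449, 0.181, 1.607, -0, 1.354, -0.206], TCP at [0.185, -0.544, 0.216] pointing down, gripper open.
Joint ranges: [-2.99, 2.99], [-0.89, 2.07], [0.3, 2.58], [-1.14, 4.28], [0, 2.63], [-3.12, 3.12]. Speed limits (rad/s): [2.57, 2.57, 3.01, 3.14, 3.14, 3.14].

INTERFACE

Orientations are given as a unit quaternion [w, x, y, z].
In Python, from bench import ctrl, imaging, workorder gives the robot as it stands.
- The arm moves only by the shell command python3 -m pendant 'ROWS' [OPENING]. ROWS is JSON, a list of rows, each a list of 4 numbers: the shift along the tool's x, y, z in cm, then the turn about the tool's z in degrees. In form: [[dx, dy, dz, roll], ...]. A call has 1 to 12 rows; each row is the pose to reach, as a shift and turn from the pose commanded when the call began, along the tool's axes at that moment; what a row does not reach only later rows make up. A row lasts 1/12 s, in which the tool goes at most 41.7 mm and 7.16 degrees, less where a joint would pass 70% of its speed; a pose out of reach is approached as far as the arm can. A call with a gripper value outside its range is refused whole. OPENING is the opening, from 0 (shut) to 1 (fully open), set as the call begins (- or left out, the last holds). The fingers move at their own pace and stop on an object; the grip force is fixed at half the most. Time passes only in rows, so rows that repeat a pose let the fingers close. It gives the time, the measured TCP pose, the force, the opening and the grip force at its end, in the units of the state.
- ctrl.get_obs(): the state, without advancing time (a new reading comes with each control period).
- imaging.camera(name): name is "side" or "top" or "wrist"; returns the picture (420x560x3 uint8, red, green, blue); there is no depth.
- imaging.camera_info(name): a dict with "K" (3x3 intrinsics, pixels), "T" (4x4, takes a point from camera to world coordinates); the wrist camera has in their place "tool_from_camera" (4x4, takes a point from camera to tool coordinates, whose origin is the TCP and whose axes are the flange's). Camera axes: x right, y up, looking along -z (the intrinsics and any distortion apply to the point x, -y, -z); pixel columns grow to the right and rows downward; lengths in m; the calibration is good to about 2 mm. A picture is of the moment at which its call begins: read the wrist's pose just before it. camera_info takes no time and is no camera call.
- workorder.hand_in(): hands the job in; it is judged then, once.
The state is a dict: "time_s": time; "q": joint angles; "dq": joint speeds; "joint_efforts": joint torques, N m; "eef_pos": TCP position; "eef_rot": TCP orientation; "wrist_force": force on the tool from outside, world axes, zero at the start; "torque": the same for the moment, N m; "opening": opening from 0.0 (shut) to 1.0 (fully open); "grasp_force": force on a finger pad.
Only numpy, scipy, OpenCV 4.12 (cv2) and the standard library are available. Lean on these libraries where they do the work, as an engineer would, in place of code of your own. Each camera call takes 0.05 s, during which the arm holds its last target. There are 200 camera calls.

TASK

The drilled clay bracket is still held down in the slanted vise. Slide the vise's jaw open all the way and leave it open, work the bracket's foot out from under the lip of the fixed jaw and lift it out, then stand it upright on its foot in the open drawer beside the cup. It is brittle: set it down gently, never let it drop, and leave the cup and the glass jar where they stand.

Things in the scene. Friction and masses are not known exactly. Their poses are not given: they have to be found in the camera images.
- vise: Grey and bare-steel slanted hold-down vise, fixed, 130 x 250 mm. Origin on the bench below the middle of the bracket's seat; x level, away from the operator; y along the jaw's slide; z up. Its flat bed slopes 27 deg, rising towards +x; bed normal (-sin27, 0, cos27). Fixed jaw on the -y side, sliding jaw on the +y side.
- jaw_post (a point): Point on the axis of the sliding jaw's dark steel post, 60 mm above the bed. The post is round, 20 mm in diameter, square to the bed, and stands 23 to 85 mm above the bed, 80 mm from the seat's middle along the vise's y when shut; it moves with the jaw.
- jaw (a joint): Opening of the sliding jaw in m, along the vise's +y: 0 shut on the bracket, 0.06 open against its stop. Stiff slide that stays where it is left.
- bracket: Finished terracotta bracket: foot plate 64 (x) x 80 (y) x 12 mm (z), with an upright lug 44 (x) x 18 (y) mm standing from its middle to 87 mm, round-topped, with a drilled hole through it along y. About 0.24 kg. Origin at the centre of the foot's underside, z up the lug. At the start its x points up the slope, y along the vise's y.
- drawer_mid (a point): Point on the inner floor of the chest's open drawer, midway between its sides. x into the chest, y across, z up. Inside: x -88 to +148 mm, y -159 to +159 mm from here; walls 66 mm high, front 76 mm above the floor. The chest's top (110 mm above the bench) covers all beyond x = about +75 to +100 mm.
- chest_drawer0 (a joint): Position of the drawer, m: 0 when 185 mm out, -0.185 shut, +0.012 fully out. It is found open; its slide is light.
- cup: Terracotta cup without handle standing in the drawer, 60 mm across at the rim, 60 mm high, origin at the centre of its underside.
- jar: Glass jar with a steel cap, 60 mm across, 80 mm high, on the bench beside the vise, between it and the drawer; origin at the centre of its underside.
- fixed_lip (a point): Middle of the inner upper edge of the fixed jaw's lip, 23 mm above the bed, 32 mm from the seat's middle. Both jaws are 76 mm long up the slope; their lips (15 to 23 mm above the bed, 8 mm thick) overhang the bracket's foot by 8 mm when shut, so the foot cannot rise. The sides of the foot touch the jaws below the lips.
- bed (a point): Middle of the bracket's seat on the sloping bed, 66 mm above the vise's origin; axes as the vise's. At the seat's low side a ledge, 10 mm high above the bed and 8 mm thick, keeps the foot from slipping down the slope; the foot leans on it.

How it is judged:
On the way, in this order (a step that is already met when the one before it is completed fails the run):
1. the jaw slid open, the bracket still on the bed (value of joint jaw above 0.05 m and distance between bracket and bed below 0.05 m), for 0.2 s.
2. the bracket lifted clear of the vise in the gripper (distance between bracket and bed above 0.08 m and contact force between the fingers and bracket above 0.5 N), for 0.2 s.
At the end, for the whole second after the job is handed in: The bracket stands free and at rest on its foot on the drawer's floor (underside within 6 mm of the floor, upright within 0.1 rad), the jaw is open by more than 45 mm, and the drawer is still out by more than 100 mm (x of bracket in the frame of drawer_mid between -0.09 and 0.15 m and y of bracket in the frame of drawer_mid between -0.16 and 0.16 m and z of bracket in the frame of drawer_mid between -0.005 and 0.006 m and angle between bracket's own z axis and vertical below 0.1 rad and linear speed of bracket below 0.02 m/s and value of joint jaw above 0.045 m and value of joint chest_drawer0 above -0.085 m); the robot touches nothing.
It fails at once if the bracket is dropped (moves faster than 0.6 m/s out of the fingers) (linear speed of bracket above 0.6 m/s and contact force between the fingers and bracket below 0.05 N).
It fails at once if the cup or the jar is moved more than 40 mm (distance of any of cup, jar from where it was at the start of the episode above 0.04 m).
It also fails if it takes over 58 s, if anything falls off the work surface, if the arm or the gripper's body presses on something with over 40 N, if the wrist force passes 120 N, or if a joint passes its speed limit or range.

## Working session

There is one attempt and no reset: what is moved stays moved. The work goes in short steps, Python scripts to look and compute and a shell command to move; the robot and the scene stay as the last step left them, time stands still between calls to the robot, and variables do not carry over. Pictures are saved under pics/ and viewed, at most 10 in all, crops included, and the job is handed in when it is done.

```bash
mkdir -p pics; ls; python3 - <<'E'
from bench import ctrl, imaging
import cv2,numpy as np
print(ctrl.get_obs())
for n in ["side","top"]:
    im=imaging.camera(n); cv2.imwrite(f"pics/{n}0.png",im[:,:,::-1])
    print(n,imaging.camera_info(n))
im=imaging.camera("wrist"); cv2.imwrite("pics/wrist0.png",im[:,:,::-1]); print(imaging.camera_info("wrist"))
E
```

```text
pics
{'time_s': 0.0, 'q': array([-1.44930630e+00,  1.81516663e-01,  1.60799212e+00,  8.43867913e-06,
        1.35378218e+00, -2.06289841e-01]), 'dq': array([ 0.00065003, -0.00028529, -0.00015922,  0.00084262, -0.00080525,
       -0.00020248]), 'joint_efforts': array([ 7.81897979e-04, -4.44872367e+01, -3.51340628e+01, -3.30524390e-04,
        9.03712789e-03, -1.28243357e-05]), 'eef_pos': array([ 0.1850717 , -0.5438077 ,  0.21470555]), 'eef_rot': array([-8.48219336e-04,  9.86599872e-01,  1.63156282e-01,  4.01092946e-05]), 'wrist_force': array([-0.10630486,  0.12035478, -1.52573044]), 'torque': array([-0.02696963, -0.0322849 ,  0.0113031 ]), 'grasp_force': 0.0, 'opening': 1.0006458716615774}
side {'K': array([[477.44373144,   0.        , 285.50407755],
       [  0.        , 477.44373144, 206.26575673],
       [  0.        ,   0.        ,   1.        ]]), 'T': array([[-0.90786491,  0.19621813, -0.37051283,  0.17941732],
       [-0.41909818, -0.44948448,  0.78887288,  0.88383126],
       [-0.01174861,  0.87147126,  0.49030584,  0.67768023],
       [ 0.        ,  0.        ,  0.        ,  
[... 253 characters left out ...]
[-0.99955161,  0.02886858,  0.00794869, -0.00724141],
       [ 0.01205375,  0.14493862,  0.98936722,  0.89529098],
       [ 0.        ,  0.        ,  0.        ,  1.        ]])}
{'K': array([[320.78777117,   0.        , 279.12293197],
       [  0.        , 320.78777117, 207.51757512],
       [  0.        ,   0.        ,   1.        ]]), 'tool_from_camera': array([[-7.42076686e-04,  9.64133156e-01,  2.65417985e-01,
         6.71581717e-02],
       [ 9.99999375e-01,  9.37423571e-04, -6.09321650e-04,
        -2.93123128e-04],
       [-8.36276280e-04,  2.65417367e-01, -9.64133249e-01,
        -1.58655419e-01],
       [ 0.00000000e+00,  0.00000000e+00,  0.00000000e+00,
         1.00000000e+00]])}
```

View pics/top0.png

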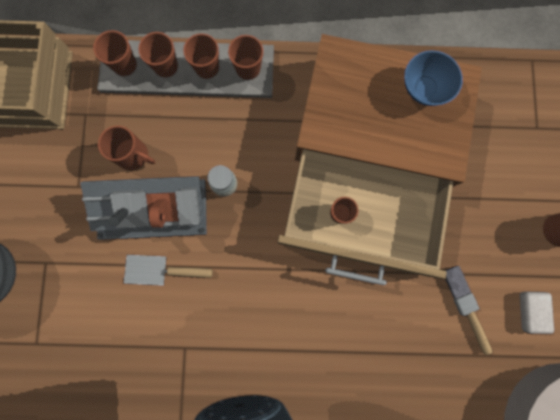

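View pics/side0.png

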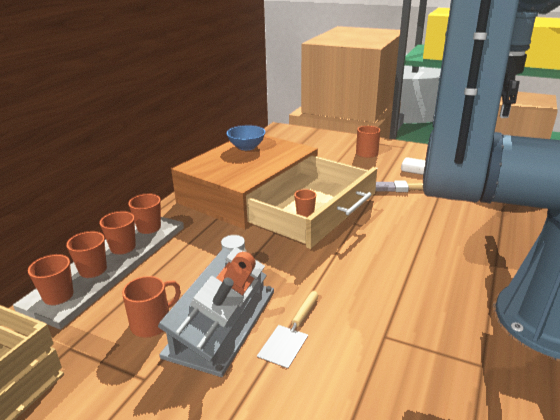

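The top view shows the vise around (150,208), with its sliding jaw and post to the left (+y), the jar at (222,182), the cup at (344,210) and the drawer below the chest. Next I'll take enlarged crops.

```bash
python3 - <<'E'
import cv2,numpy as np
t=cv2.imread("pics/top0.png");s=cv2.imread("pics/side0.png")
a=cv2.resize(t[165:250,75:245],None,fx=4.7,fy=4.7,interpolation=cv2.INTER_CUBIC)[:, :800]
cv2.imwrite("pics/c_top.png",a); print(a.shape)
b=cv2.resize(s[225:375,150:320],None,fx=4,fy=4,interpolation=cv2.INTER_CUBIC)
cv2.imwrite("pics/c_side.png",b)
E
```

```text
(400, 799, 3)
```

View pics/c_top.png

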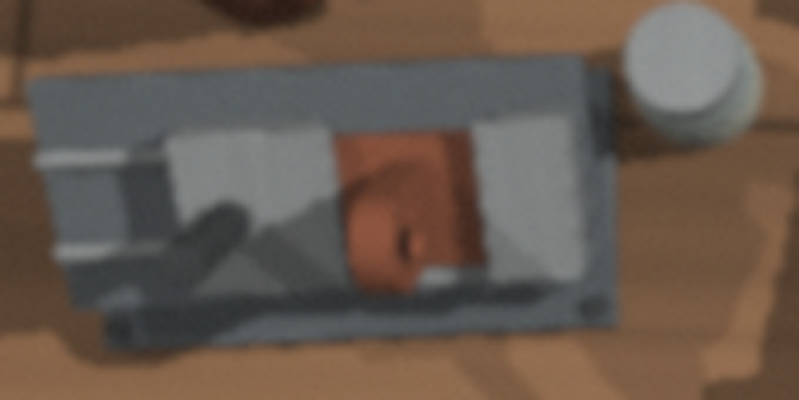

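View pics/c_side.png

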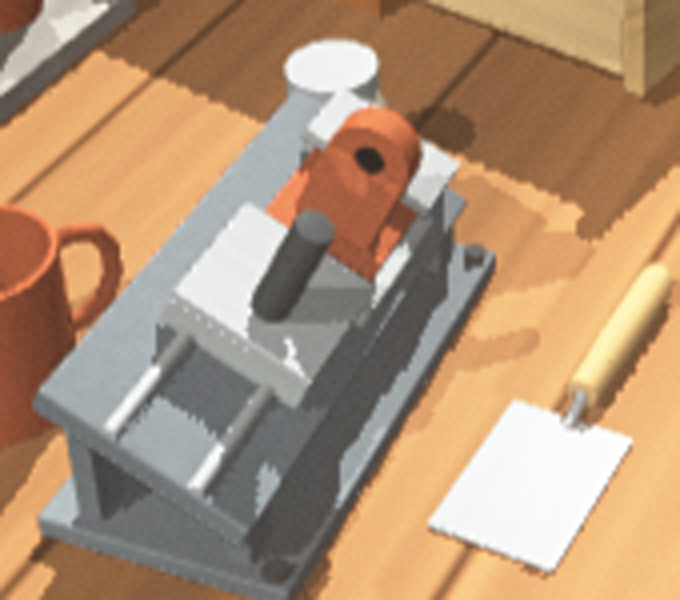

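The crops show the jaw corners clearly. In the top crop the fixed inner edge runs (472,125)–(488,275) and the moving inner edge (330,128)–(352,290), with the post tip at (232,216). In the side crop the moving inner edge runs (250,205)–(373,290) and the post tip is at (313,228). Now the drawer.

```bash
cat > h.py <<'E'
import numpy as np,cv2
from scipy.optimize import least_squares
from scipy.spatial.transform import Rotation as R
from bench import ctrl,imaging
def proj(P,info):
    T=info["T"];p=(np.atleast_2d(P)-T[:3,3])@T[:3,:3]
    K=info["K"];return np.c_[K[0,2]+K[0,0]*p[:,0]/-p[:,2],K[1,2]+K[1,1]*-p[:,1]/-p[:,2]]
def ray(uv,info,z):
    K,T=info["K"],info["T"];d=np.array([(uv[0]-K[0,2])/K[0,0],-(uv[1]-K[1,2])/K[1,1],-1]);d=T[:3,:3]@d
    return T[:3,3]+d*(z-T[2,3])/d[2]
def wrist():
    o=ctrl.get_obs();q=o["eef_rot"];M=np.eye(4);M[:3,:3]=R.from_quat(q,scalar_first=True).as_matrix();M[:3,3]=o["eef_pos"]
    im=imaging.camera("wrist");i=imaging.camera_info("wrist");return im,{"K":i["K"],"T":M@i["tool_from_camera"]}
c,s=np.cos(np.radians(27)),np.sin(np.radians(27))
def vp(x,y,n):return np.array([x*c-n*s,y,x*s+n*c+.066])
def world(p,P):
    x,y,a=p;P=np.atleast_2d(P);return np.c_[x+np.cos(a)*P[:,0]-np.sin(a)*P[:,1],y+np.sin(a)*P[:,0]+np.cos(a)*P[:,1],P[:,2]]
E
python3 - <<'E'
from h import *
I={n:imaging.camera_info(n) for n in("top","side")}
pts=[("top",(472,125),(.038,-.032,.023)),("top",(488,275),(-.038,-.032,.023)),("top",(330,128),(.038,.032,.023)),("top",(352,290),(-.038,.032,.023)),("top",(232,216),(0,.08,.085)),
("side",(250,205),(.038,.032,.023)),("side",(373,290),(-.038,.032,.023)),("side",(313,228),(0,.08,.085))]
def px(n,u):return np.array([75+u[0]/4.7,165+u[1]/4.7]) if n=="top" else np.array([150+u[0]/4,225+u[1]/4])
f=lambda p:np.concatenate([(proj(world(p[:3],vp(*P)),I[n])[0]-px(n,u)) for n,u,P in pts])
r=least_squares(f,[.48,.33,0]);print("vise",r.x,r.fun.reshape(-1,2).round(1).tolist())
g=lambda p:np.r_[proj(p,I["top"])[0]-px("top",(680,57)),proj(p,I["side"])[0]-px("side",(332,68))]
print("jar cap",least_squares(g,[.5,.15,.08]).x, ray(px("top",(680,57)),I["top"],.08))
t=cv2.imread("pics/top0.png");S=cv2.imread("pics/side0.png")
cv2.imwrite("pics/d_top.png",cv2.resize(t[135:290,270:470],None,fx=3.8,fy=3.8,interpolation=cv2.INTER_CUBIC))
cv2.imwrite("pics/d_side.png",cv2.resize(S[125:250,230:400],None,fx=4.5,fy=4.5,interpolation=cv2.INTER_CUBIC))
E
```

```text
vise [0.61317394 0.23053642 0.04912224] [[2.2, -0.9], [2.2, 1.1], [1.7, -0.9], [1.4, -1.5], [-9.2, 8.2], [-1.7, -2.9], [-0.6, -2.4], [-2.5, -2.8]]
jar cap [0.67425456 0.11655871 0.07796714] [0.67520495 0.1168397  0.08      ]
```

View pics/d_top.png

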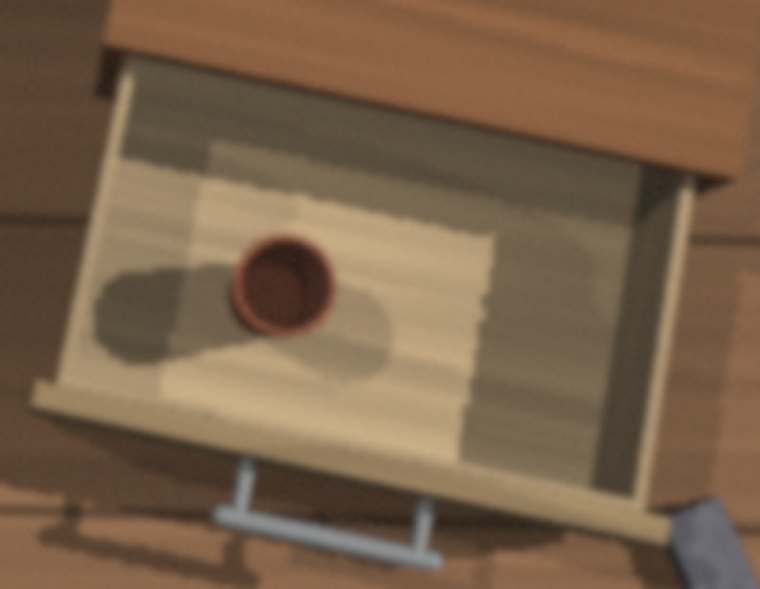

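View pics/d_side.png

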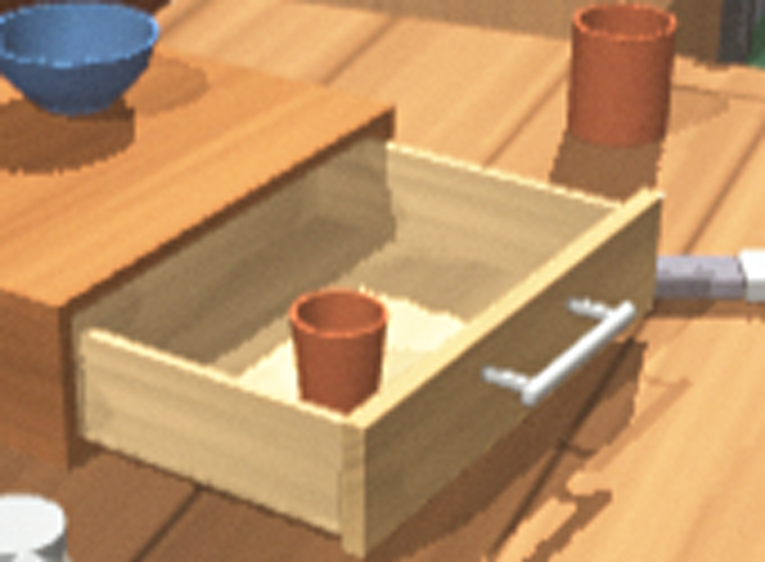

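The post's tip in the top crop is really the lower-left end, about (188,255). The drawer edges are clear: front inner edge (50,385)–(640,497), left rim (133,60)–(72,385), right rim (682,180)–(638,497), right floor line (640,165)–(596,488), cup rim centre (283,286). In the side crop, the front inner edge runs (650,190)–(345,420) and the cup rim is at (339,315).

```bash
python3 - <<'E'
from h import *
I={n:imaging.camera_info(n) for n in("top","side")}
pts=[("top",(472,125),(.038,-.032,.023)),("top",(488,275),(-.038,-.032,.023)),("top",(330,128),(.038,.032,.023)),("top",(352,290),(-.038,.032,.023)),("top",(188,255),(0,.08,.085)),
("side",(250,205),(.038,.032,.023)),("side",(373,290),(-.038,.032,.023)),("side",(313,228),(0,.08,.085))]
def px(n,u):return np.array([75+u[0]/4.7,165+u[1]/4.7]) if n=="top" else np.array([150+u[0]/4,225+u[1]/4])
f=lambda p:np.concatenate([(proj(world(p[:3],vp(*P)),I[n])[0]-px(n,u)) for n,u,P in pts])
r=least_squares(f,[.48,.33,0],loss="soft_l1");print("vise",r.x,r.fun.reshape(-1,2).round(1).tolist())
def qx(n,u):return np.array([270+u[0]/3.8,135+u[1]/3.8]) if n=="top" else np.array([230+u[0]/4.5,125+u[1]/4.5])
L=[("top",(50,385),(640,497),(-.088,-.159,.076),(-.088,.159,.076)),("top",(133,60),(72,385),(-.088,.159,.066),(.09,.159,.066)),
("top",(682,180),(638,497),(-.088,-.159,.066),(.09,-.159,.066)),("top",(640,165),(596,488),(-.088,-.159,0),(.09,-.159,0)),
("side",(650,190),(345,420),(-.088,-.159,.076),(-.088,.159,.076))]
def g(p):
    o=[]
    for n,a,b,A,B in L:
        q=proj(world(p[:3],np.array([A,B])+[0,0,p[3]]),I[n]);d=(q[1]-q[0])/np.linalg.norm(q[1]-q[0])
        for u in(a,b):w=qx(n,u)-q[0];o.append(w[0]*d[1]-w[1]*d[0])
    return np.array(o)
r=least_squares(g,[.55,-.2,-.2,.02]);print("drawer",r.x,r.fun.round(1))
h=lambda p:np.r_[proj(p,I["top"])[0]-qx("top",(283,286)),proj(p,I["side"])[0]-qx("side",(339,315))]
print("cup rim",least_squares(h,[.5,-.15,.07]).x)
E
```

```text
vise [0.61085395 0.23438931 0.07666391] [[-0.1, -0.2], [0.9, 1.7], [-0.6, 0.5], [0.1, -0.1], [-1.4, 2.1], [-1.5, -1.2], [0.2, -1.1], [-1.1, -1.3]]
drawer [ 0.60806331 -0.20935208 -0.16841096  0.01561766] [ 0.2 -1.2  1.4  0.8 -0.4 -0.2 -0.7 -1.   2.3 -0.4]
cup rim [ 0.60980897 -0.15513832  0.07946759]
```

Estimates so far:
- **Vise:** (0.611, 0.234), yaw 0.077.
- **Drawer mid:** (0.608, -0.209, ~0.018), yaw -0.168.
- **Cup:** (0.610, -0.155).

I'll move to a point above the post, square to the vise.

```bash
python3 -m pendant '[[32,-34,-3,7],[32,-34,-3,7],[32,-34,-3,7],[32,-34,-3,7],[32,-34,-3,7],[32,-34,-3,7],[32,-34,-3,7],[32,-34,-3,7],[32,-34,-3,7],[32,-34,-3,7],[32,-34,-3,7],[32,-34,-3,7]]' 0.55
```

```text
time_s: 1.15
eef_pos: [0.38, -0.1146, 0.246]
eef_rot: [-0.001, 0.994, 0.105, 0.001]
wrist_force: [0.5, 0.1, -0.4]
opening: 0.553
grasp_force: 0.0
```

```bash
python3 -m pendant '[[28.3,-37.6,0,7.6],[28.3,-37.6,0,7.6],[28.3,-37.6,0,7.6],[28.3,-37.6,0,7.6],[28.3,-37.6,0,7.6],[28.3,-37.6,0,7.6],[28.3,-37.6,0,7.6],[28.3,-37.6,0,7.6],[28.3,-37.6,0,7.6],[28.3,-37.6,0,7.6],[28.3,-37.6,0,7.6],[28.3,-37.6,0,7.6]]' && python3 -m pendant '[[2,0,0,0],[2,0,0,0],[0,0,0,0],[0,0,0,0]]' && python3 - <<'E'
from h import *
im,i=wrist();cv2.imwrite("pics/w1.png",im[:,:,::-1])
import pickle;pickle.dump(i,open("w1.pkl","wb"));print(ctrl.get_obs()["eef_pos"],ctrl.get_obs()["q"])
E
```

```text
time_s: 2.15
eef_pos: [0.5798, 0.3099, 0.2446]
eef_rot: [-0.0, 0.999, 0.038, -0.0]
wrist_force: [0.1, -0.7, -0.4]
opening: 0.552
grasp_force: 0.0
time_s: 2.48
eef_pos: [0.5767, 0.3058, 0.2443]
eef_rot: [0.0, 0.999, 0.037, -0.002]
wrist_force: [0.4, -0.2, -0.4]
opening: 0.546
grasp_force: 0.0
[0.57778951 0.30574915 0.24489626] [ 3.05535532e-01  3.33668514e-01  1.36004449e+00 -3.81741794e-05
  1.44982368e+00  1.80332060e+00]
```

View pics/w1.png

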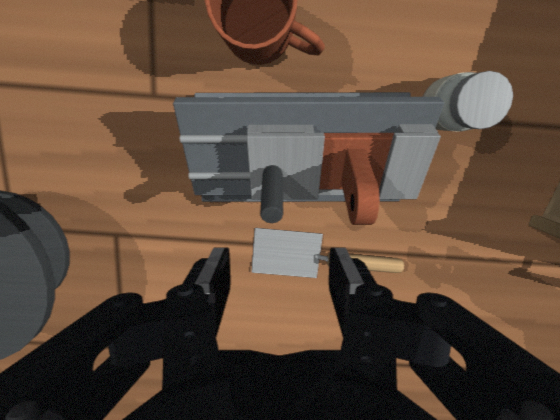

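The wrist view shows the post's tip at (272,212), the moving jaw's inner edge (323,135)–(321,189), the fixed jaw's inner edge (396,134)–(385,198) and the jar cap at (483,100).

```bash
python3 - <<'E'
from h import *
import pickle
w=pickle.load(open("w1.pkl","rb"))
pts=[((272,212),(0,.08,.085)),((323,135),(.038,.032,.023)),((321,189),(-.038,.032,.023)),((396,134),(.038,-.032,.023)),((385,198),(-.038,-.032,.023))]
f=lambda p:np.concatenate([proj(world(p,vp(*P)),w)[0]-u for u,P in pts])
r=least_squares(f,[.61,.234,.077],loss="soft_l1");print("vise",r.x,r.fun.round(1))
p=r.x
print("post n60",world(p,vp(0,.08,.06)),"lug n65,60",world(p,vp(0,0,.065)),world(p,vp(0,0,.060)),"jar",ray((483,100),w,.08))
print("post tip pred old",proj(world([.611,.234,.077],vp(0,.08,.085)),w))
E
```

```text
vise [0.61205477 0.2336984  0.08294477] [ 1.1  0.3  2.5 -0.5 -1.8  8.7 -0.1 -0.2 -6.  -0.9]
post n60 [[0.57828101 0.31116658 0.11946039]] lug n65,60 [[0.58264684 0.23125355 0.12391542]] [[0.58490898 0.23144162 0.11946039]] jar [0.67478274 0.11745754 0.08      ]
post tip pred old [[272.39252382 212.92011378]]
```

```bash
python3 -m pendant '[[0,-0.5,2,0],[0,-0.5,5,0],[0,-0.5,8,0],[0,-0.5,11,0],[0,-0.5,12.2,0],[0,-0.5,12.2,0]]' && python3 -m pendant '[[0,0,0,0],[0,0,0,0],[0,0,0,0],[0,0,0,0],[0,0,0,0],[0,0,0,0]]' 0
```

```text
time_s: 3.03
eef_pos: [0.5763, 0.3099, 0.1197]
eef_rot: [0.001, 0.999, 0.036, -0.003]
wrist_force: [-0.3, -0.5, 0.3]
opening: 0.55
grasp_force: 0.0
time_s: 3.53
eef_pos: [0.5826, 0.3123, 0.1281]
eef_rot: [-0.001, 0.999, 0.036, 0.005]
wrist_force: [4.9, 0.7, 5.6]
opening: -0.003
grasp_force: 3.6
```

```bash
python3 - <<'E'
from h import *
im,i=wrist();s=imaging.camera("side")
a=cv2.resize(s[225:375,130:300],(528,466));b=im[100:420,100:460]
o=np.zeros((466,800,3),np.uint8);o[:,:528]=a;o[:242,528:]=cv2.resize(b,(272,242));cv2.imwrite("pics/m2.png",o[:,:,::-1])
print(proj(world([.612,.2337,.083],np.array([vp(0,.08,.085),vp(0,.08,.023)])),i)-[100,100])
E
```

```text
[[181.32714462 189.70616073]
 [180.45979689 107.64404742]]
```

View pics/m2.png

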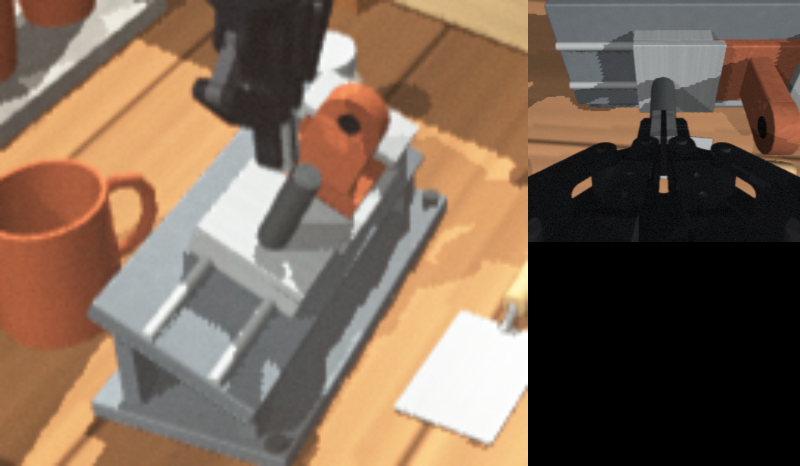

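The side view shows the fingers shut on the upslope side of the post, so they were squeezed out. I'll check the numbers against the views.

```bash
python3 - <<'E'
from h import *
o=ctrl.get_obs();print(o["eef_pos"],o["wrist_force"],o["opening"])
S=imaging.camera_info("side")
f=lambda P:((proj(P,S)-[130,225])*[528/170,466/150]).round(0).tolist()
e=o["eef_pos"]
print("tip",f(e-[0,0,.022]),"tcp",f(e),"post tip/base",f(world([.612,.2337,.083],np.array([vp(0,.08,.085),vp(0,.08,.023)]))))
im,i=wrist();print("tool tip in wrist",proj(e-[0,0,.022],i)-[100,100], proj(e,i)-[100,100])
E
```

```text
[0.58263711 0.31229772 0.12810654] [4.43999961 1.51186356 5.12624395] -0.0008074187807522708
tip [[281.0, 215.0]] tcp [[278.0, 186.0]] post tip/base [[302.0, 172.0], [266.0, 235.0]]
tool tip in wrist [[179.51458741 135.89691341]] [[179.51500448 149.98499041]]
```

The visible fingertips sit about 35–40 mm short of where the stated geometry puts them. The first side picture, with fingertips near (507,113), can check this.

```bash
python3 - <<'E'
from h import *
S=imaging.camera_info("side")
e=np.array([.185,-.544,.2147])
print([proj(e+[0,0,d],S).round(0).tolist() for d in(-.022,0,.02,.04)])
s=cv2.imread("pics/side0.png");w=cv2.imread("pics/w1.png")
o=np.zeros((440,800,3),np.uint8);o[:,:400]=cv2.resize(s[50:160,460:560],(400,440));o[:,400:]=cv2.resize(w[200:310,190:290],(400,440));cv2.imwrite("pics/m3.png",o)
E
```

```text
[[[495.0, 129.0]], [[496.0, 122.0]], [[498.0, 115.0]], [[499.0, 108.0]]]
```

View pics/m3.png

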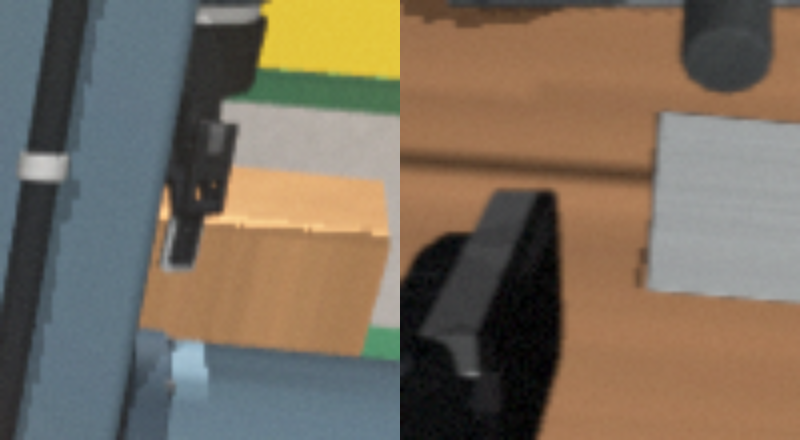

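The start view is ambiguous, but the close side view and the squeeze-out both say the tips are about 30 mm short of nominal. I'll reopen and go lower in checked steps.

```bash
python3 -m pendant '[[0,0,0,0],[0,0,0,0],[0,0,0,0],[0,0,0,0]]' 0.55; python3 -m pendant '[[0,-0.1,0.5,0],[0,-0.1,1,0],[0,-0.1,1.5,0],[0,-0.1,1.5,0]]'; python3 -m pendant '[[0,0,0.5,0],[0,0,1,0],[0,0,1.5,0],[0,0,1.5,0]]'
```

```text
time_s: 4.02
eef_pos: [0.5778, 0.3113, 0.1233]
eef_rot: [0.0, 0.999, 0.037, -0.001]
wrist_force: [-0.2, -0.4, -0.4]
opening: 0.544
grasp_force: 0.0
time_s: 4.35
eef_pos: [0.5771, 0.312, 0.1064]
eef_rot: [0.0, 0.999, 0.037, -0.002]
wrist_force: [0.3, 0.1, -0.4]
opening: 0.55
grasp_force: 0.0
time_s: 4.68
eef_pos: [0.5776, 0.3121, 0.092]
eef_rot: [0.0, 0.999, 0.036, -0.001]
wrist_force: [-1.2, -1.0, -0.5]
opening: 0.552
grasp_force: 0.0
```

No contact where nominal tips would already be inside the jaw, so the short tips are confirmed. Closing on the post.

```bash
python3 -m pendant '[[0,0,0.5,0],[0,0,0.5,0],[0,0,0.5,0],[0,0,0.5,0],[0,0,0.5,0],[0,0,0.5,0]]' 0; python3 - <<'E'
from h import *
im,i=wrist();S=imaging.camera("side")
o=np.zeros((466,800,3),np.uint8);o[:,:528]=cv2.resize(S[225:375,130:300],(528,466));o[:242,528:]=cv2.resize(im[100:420,100:460],(272,242));cv2.imwrite("pics/m4.png",o[:,:,::-1])
E
```

```text
time_s: 5.18
eef_pos: [0.578, 0.3123, 0.088]
eef_rot: [0.0, 0.999, 0.036, -0.0]
wrist_force: [0.8, 0.6, -5.5]
opening: 0.214
grasp_force: 58.6
```

```bash
python3 -m pendant '[[0,-0.6,0,0],[0,-1.2,0,0],[0,-1.8,0,0],[0,-2.4,0,0],[0,-3,0,0],[0,-3.6,0,0],[0,-4.2,0,0],[0,-4.8,0,0],[0,-5.4,0,0],[0,-6,0,0],[0,-6.2,0,0],[0,-6.2,0,0]]'
```

```text
time_s: 6.28
eef_pos: [0.5736, 0.3718, 0.088]
eef_rot: [0.002, 0.999, 0.037, -0.001]
wrist_force: [-2.5, -10.1, -2.0]
opening: 0.216
grasp_force: 59.8
```

The jaw is open against its stop. Release, rise, and go over the lug.

```bash
python3 -m pendant '[[0,0,0,0],[0,0,0,0],[0,0,0,0],[0,0,0,0],[0,0,-2,0],[0,0,-4,0],[0,0,-6,0],[0,0,-7,0],[0,0,-7,0]]' 0.55; python3 -m pendant '[[0.1,3,0,0],[0.1,6,0,0],[0.1,9,0,0],[0.1,12,0,0],[0.1,14,0,0],[0.1,14,0,0],[0.1,14,0,0]]'; python3 - <<'E'
from h import *
im,i=wrist();S=imaging.camera("side")
o=np.zeros((466,800,3),np.uint8);o[:,:528]=cv2.resize(S[225:375,130:300],(528,466));o[:242,528:]=cv2.resize(im[100:420,100:460],(272,242));cv2.imwrite("pics/m5.png",o[:,:,::-1])
e=ctrl.get_obs()["eef_pos"];print(e)
p=[.612,.2337,.083];print("lug h60",world(p,vp(0,0,.06)))
E
```

```text
time_s: 7.03
eef_pos: [0.5759, 0.3753, 0.1625]
eef_rot: [-0.001, 0.999, 0.037, 0.003]
wrist_force: [0.5, 0.0, -0.2]
opening: 0.55
grasp_force: 0.0
time_s: 7.62
eef_pos: [0.5848, 0.2337, 0.1575]
eef_rot: [-0.0, 0.999, 0.035, -0.001]
wrist_force: [0.0, 0.6, -0.4]
opening: 0.549
grasp_force: 0.0
[0.58474439 0.23530221 0.15788766]
lug h60 [[0.58485434 0.23144172 0.11946039]]
```

View pics/m5.png

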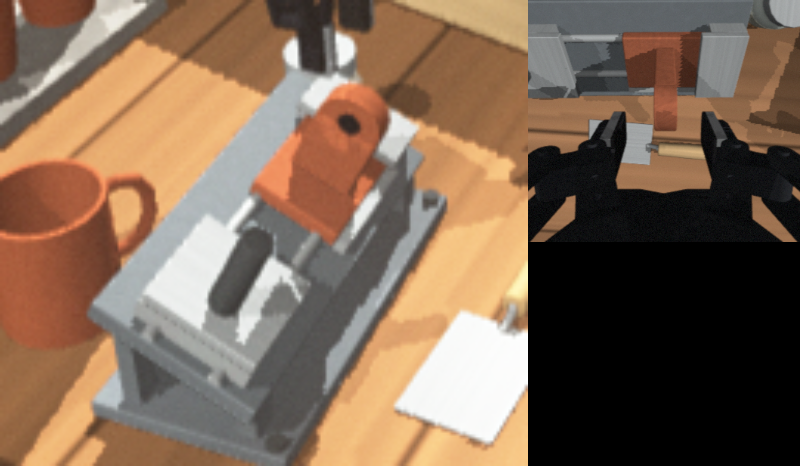

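The jaw is open and the bracket is still seated. The lug sits midway between the open fingers in the wrist inset (lug 666, fingers 607 and 716). Descend and grip.

```bash
python3 -m pendant '[[0,0.3,2,0],[0,0.3,4,0],[0,0.3,6,0],[0,0.3,7.4,0],[0,0.3,7.4,0],[0,0.3,7.4,0]]'; python3 -m pendant '[[0,0,0,0],[0,0,0,0],[0,0,0,0],[0,0,0,0],[0,0,0,0],[0,0,0,0],[0,0,0,0]]' 0
```

```text
time_s: 8.22
eef_pos: [0.5845, 0.2324, 0.0837]
eef_rot: [0.0, 0.999, 0.037, -0.001]
wrist_force: [0.3, 0.6, 0.7]
opening: 0.549
grasp_force: 0.0
time_s: 8.8
eef_pos: [0.5864, 0.2321, 0.0862]
eef_rot: [-0.0, 0.999, 0.037, 0.001]
wrist_force: [-1.1, 0.9, 7.3]
opening: 0.205
grasp_force: 60.6
```

```bash
python3 -m pendant '[[0,-0.3,-0.1,0],[0,-0.6,-0.1,0],[0,-0.9,-0.1,0],[0,-1.2,-0.1,0],[0,-1.5,-0.1,0],[0,-1.8,-0.1,0],[0,-2.1,-0.1,0],[0,-2.3,-0.1,0],[0,-2.3,-0.1,0]]'; python3 -m pendant '[[0,0,-1,0],[0,0,-2,0],[0,0,-4,0],[0,0,-6,0],[0,0,-9,0],[0,0,-12,0],[0,0,-14,0],[0,0,-14,0],[0,0,-14,0]]'
```

```text
time_s: 9.55
eef_pos: [0.5845, 0.2547, 0.0862]
eef_rot: [0.0, 0.999, 0.037, 0.001]
wrist_force: [2.1, -3.5, 4.2]
opening: 0.203
grasp_force: 60.2
time_s: 10.3
eef_pos: [0.5837, 0.2552, 0.2268]
eef_rot: [-0.001, 0.999, 0.037, 0.001]
wrist_force: [-0.2, -1.6, -3.9]
opening: 0.203
grasp_force: 59.6
```

The bracket is lifted. The tool's axis stays vertical, so the bracket hangs tilted 27°. I'll bring it over the drawer turned so the tilt axis runs across the drawer's slide, with the low edge on the side away from the cup.

```bash
python3 -m pendant '[[-0.1,1.5,0,-2],[-0.3,4,0,-6],[-0.5,7,0,-10],[-0.8,10,0,-14],[-1,13,0,-18],[-1.3,16,0,-22],[-1.5,19,0,-26],[-1.8,22,0,-30],[-2,25,0,-34],[-2.2,27,0,-37],[-2.2,28,0,-38],[-2.2,28,0,-38]]'; python3 - <<'E'
from h import *
o=ctrl.get_obs();e=o["eef_pos"];m=R.from_quat(o["eef_rot"],scalar_first=True).as_matrix()
d=np.array([.581,-.311,e[2]])-e;a=np.arctan2(m[1,0],m[0,0]);print(a,"shift",m.T@d*100,"roll",np.degrees(a-1.403))
E
```

```text
time_s: 11.3
eef_pos: [0.5806, -0.0281, 0.2229]
eef_rot: [-0.001, 0.933, 0.359, -0.002]
wrist_force: [-0.0, 0.7, -1.6]
opening: 0.203
grasp_force: 59.6
0.7337306008622503 shift [-18.91737144  21.03456553  -0.02568895] roll -38.3463119278496
```

```bash
python3 -m pendant '[[-1,1.1,0,-2],[-3,3.3,0,-6],[-5,5.6,0,-10],[-7,7.8,0,-14],[-9,10,0,-18],[-11,12.2,0,-22],[-13,14.5,0,-26],[-15,16.7,0,-30],[-17,18.9,0,-34],[-18.5,20.5,0,-37],[-18.9,21,0,-38.3],[-18.9,21,0,-38.3]]'; python3 - <<'E'
from h import *
o=ctrl.get_obs();e=o["eef_pos"];m=R.from_quat(o["eef_rot"],scalar_first=True).as_matrix()
a=np.arctan2(m[1,0],m[0,0]);print(e,a)
im,i=wrist();S=imaging.camera("side");cv2.imwrite("pics/s6.png",S[:,:,::-1]);T=imaging.camera("top");cv2.imwrite("pics/t6.png",T[:,:,::-1])
crop=S[90:230,270:430];out=np.zeros((525,800,3),np.uint8);out[:,:600]=cv2.resize(crop,(600,525));out[:150,600:]=cv2.resize(im,(200,150));out[200:420,600:]=cv2.resize(T[135:290,290:431],(200,220));cv2.imwrite("pics/m6.png",out[:,:,::-1])
# predicted low edge and foot/lug in side crop
org=e+np.r_[R.from_euler('z',a).apply([.0256,.0016,0])[:2],-.0202]
def bp(P,t):
    P=np.array(P);q=R.from_euler('y',-t).apply(P-[0,0,.06]);g=e+[0,0,.0335]
    return g+R.from_euler('z',a).apply(q)
si=imaging.camera_info("side")
for t in(0,.471):print(t,[((proj(bp(P,t),si)[0]-[270,90])*3.75).round(0).tolist() for P in[(-.032,-.04,0),(-.032,.04,0),(.032,-.04,0),(.032,.04,0),(0,0,.087)]])
E
```

```text
time_s: 12.3
eef_pos: [0.5824, -0.3092, 0.2232]
eef_rot: [-0.002, 0.764, 0.645, -0.0]
wrist_force: [-0.3, 0.5, -3.1]
opening: 0.198
grasp_force: 59.5
[ 0.58237617 -0.309185    0.22317746] 1.4028924520721193
0 [[221.0, 148.0], [315.0, 169.0], [178.0, 174.0], [274.0, 196.0], [252.0, 57.0]]
0.471 [[201.0, 170.0], [295.0, 192.0], [162.0, 156.0], [259.0, 178.0], [260.0, 56.0]]
```

View pics/m6.png

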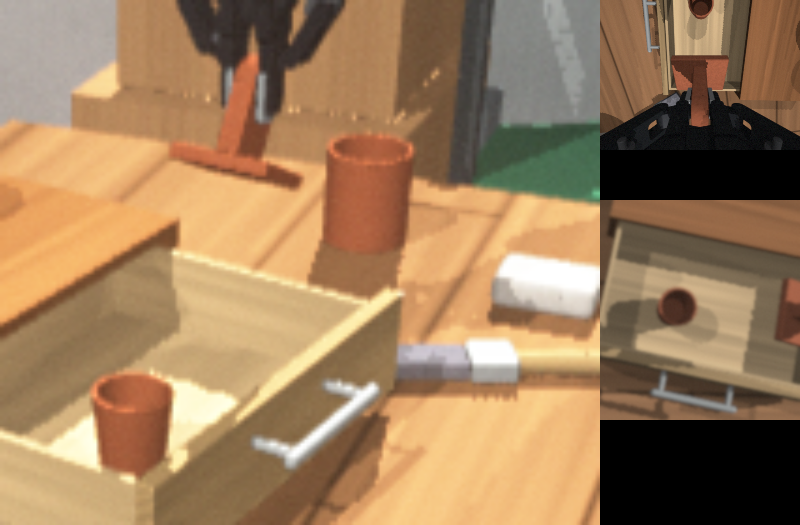

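The side view shows the bracket tilted as predicted, with the foot from (170,150) to (300,183), over the drawer's right half and clear of the cup. Descending.

```bash
python3 -m pendant '[[0,0,1,0],[0,0,3,0],[0,0,5,0],[0,0,7,0],[0,0,9,0],[0,0,11,0],[0,0,13,0],[0,0,14.5,0],[0,0,15.3,0],[0,0,15.3,0],[0,0,15.3,0]]'; python3 -m pendant '[[0,0,0.3,0],[0,0,0.6,0],[0,0,0.9,0],[0,0,1.2,0],[0,0,1.2,0]]'
```

```text
time_s: 13.37
eef_pos: [0.5832, -0.308, 0.0724]
eef_rot: [-0.0, 0.763, 0.646, -0.0]
wrist_force: [-0.1, -0.8, -2.2]
opening: 0.207
grasp_force: 59.6
time_s: 13.78
eef_pos: [0.5828, -0.3086, 0.06]
eef_rot: [-0.0, 0.763, 0.646, -0.0]
wrist_force: [-0.5, -0.1, -2.0]
opening: 0.198
grasp_force: 59.6
```

```bash
python3 -m pendant '[[0,0,0.2,0],[0,0,0.4,0],[0,0,0.6,0],[0,0,0.6,0]]'; python3 -m pendant '[[0,0,0.2,0],[0,0,0.4,0],[0,0,0.4,0],[0,0,0.4,0]]'
```

```text
time_s: 14.12
eef_pos: [0.5846, -0.3093, 0.0565]
eef_rot: [0.001, 0.763, 0.646, 0.001]
wrist_force: [-0.5, 3.0, 6.7]
opening: 0.207
grasp_force: 60.7
time_s: 14.45
eef_pos: [0.5873, -0.3099, 0.0563]
eef_rot: [0.004, 0.763, 0.646, 0.002]
wrist_force: [1.2, 5.8, 20.0]
opening: 0.2
grasp_force: 62.7
```

Edge contact, about 20 N. Now tip it upright by swinging the grip about the resting edge.

```bash
python3 -m pendant '[[0.3,0,0,0],[0.6,0,0,0],[0.9,0,0,0],[1.2,0,0.1,0],[1.5,0,0.2,0],[1.5,0,0.2,0]]'; python3 -m pendant '[[0.3,0,0.1,0],[0.6,0,0.2,0],[0.9,0,0.3,0],[1.2,0,0.4,0],[1.2,0,0.4,0]]';python3 - <<'E'
from h import *
e=ctrl.get_obs();print(e["eef_pos"])
S=imaging.camera("side");cv2.imwrite("pics/s7.png",S[:,:,::-1]);im,i=wrist();cv2.imwrite("pics/w7.png",im[:,:,::-1])
E
```

```text
time_s: 14.95
eef_pos: [0.5894, -0.2986, 0.0547]
eef_rot: [0.006, 0.763, 0.646, 0.0]
wrist_force: [-0.7, -3.4, 17.9]
opening: 0.201
grasp_force: 62.6
time_s: 15.37
eef_pos: [0.5913, -0.2856, 0.0499]
eef_rot: [0.006, 0.763, 0.646, 0.001]
wrist_force: [-0.3, -1.8, 14.7]
opening: 0.202
grasp_force: 62.6
[ 0.59133261 -0.28564443  0.04990231]
```

TCP has dropped 6.4 mm along the arc, so the bracket is rotating, with about 3–6° left. Continue.

```bash
python3 -m pendant '[[0.3,0,0.1,0],[0.6,0,0.2,0],[0.8,0,0.3,0],[0.8,0,0.3,0],[0.8,0,0.3,0]]';python3 - <<'E'
from h import *
e=ctrl.get_obs();print(e["eef_pos"],e["torque"])
S=imaging.camera("side");cv2.imwrite("pics/s8.png",S[:,:,::-1])
h=cv2.cvtColor(S,cv2.COLOR_RGB2HSV);m=((h[...,0]<9)&(h[...,1]>150)&(h[...,2]>50)).astype(np.uint8)
for n,k in enumerate(cv2.findContours(m,0,2)[0]):
    x,y,w,hh=cv2.boundingRect(k)
    if cv2.contourArea(k)>60 and 270<x<440 : print((x,y,w,hh),cv2.contourArea(k))
E
```

```text
time_s: 15.88
eef_pos: [0.5919, -0.2775, 0.0457]
eef_rot: [0.005, 0.763, 0.646, 0.0]
wrist_force: [1.4, -2.6, 10.4]
opening: 0.198
grasp_force: 61.8
[ 0.59185623 -0.27747938  0.04571196] [-0.94360268  0.29172479  0.06488828]
```

```bash
python3 -m pendant '[[0,0,0.2,0],[0,0,0.4,0],[0,0,0.4,0],[0,0,0.4,0]]';python3 -m pendant '[[0,0,0,0],[0,0,0,0],[0,0,0,0]]' 0.2;python3 -m pendant '[[0,0,0,0],[0,0,0,0],[0,0,0,0]]' 0.22
```

```text
time_s: 16.27
eef_pos: [0.5942, -0.2769, 0.0447]
eef_rot: [0.006, 0.763, 0.646, 0.002]
wrist_force: [1.1, 4.3, 25.4]
opening: 0.204
grasp_force: 63.5
time_s: 16.52
eef_pos: [0.5942, -0.2769, 0.0447]
eef_rot: [0.006, 0.763, 0.646, 0.002]
wrist_force: [1.5, 4.7, 24.4]
opening: 0.202
grasp_force: 63.5
time_s: 16.77
eef_pos: [0.5893, -0.2745, 0.038]
eef_rot: [0.001, 0.763, 0.646, 0.0]
wrist_force: [1.1, -0.1, 0.3]
opening: 0.218
grasp_force: 0.4
```

Released with the fingers just clear and no load left on the wrist. Open and withdraw, then measure.

```bash
python3 -m pendant '[[0,0,0,0],[0,0,0,0],[0,0,0,0],[0,0,0,0],[0,0,-1,0],[0,0,-3,0],[0,0,-6,0],[0,0,-9,0],[0,0,-12,0],[0,0,-15,0],[0,0,-17,0],[0,0,-17,0]]' 0.5;python3 -m pendant '[[-5,0,-3,0],[-8,0,-4,0],[-8,0,-4,0],[-8,0,-4,0],[-8,0,-4,0]]';python3 - <<'E'
from h import *
a=-.168;D=np.array([.608,-.2094,.018])
im,w=wrist();cv2.imwrite("pics/w9.png",im[:,:,::-1])
for n,S,i in[("wrist",im,w)]+[(n,imaging.camera(n),imaging.camera_info(n)) for n in("side","top")]:
    cv2.imwrite(f"pics/{n}9.png",S[:,:,::-1])
    h=cv2.cvtColor(S,cv2.COLOR_RGB2HSV);m=(((h[...,0]<10)|(h[...,0]>172))&(h[...,1]>120)&(h[...,2]>40)).astype(np.uint8)
    for k in cv2.findContours(m,0,2)[0]:
        A=cv2.contourArea(k);x,y,W,H=cv2.boundingRect(k)
        if A>60:
            P=ray((x+W/2,y+H/2),i,.05)
            if abs(P[0]-.6)<.15 and abs(P[1]+.23)<.17:print(n,(x,y,W,H),A,cv2.approxPolyDP(k,3,True).reshape(-1,2).tolist())
    # predicted upright bracket at assumed place
    for nm,P in[("foot",[(-.032,-.04,.012),(-.032,.04,.012),(.032,.04,.012),(.032,-.04,.012)]),("lug",[(0,-.009,.087),(0,.009,.087)])]:
        P=np.array(P)+[0,0,.018];Q=world([.589,-.275,1.403],P);print(n,nm,proj(Q,i).round(0).tolist())
E
```

```text
time_s: 17.77
eef_pos: [0.5915, -0.276, 0.2149]
eef_rot: [0.005, 0.763, 0.646, 0.001]
wrist_force: [0.1, 0.1, 0.8]
opening: 0.5
grasp_force: 0.0
time_s: 18.18
eef_pos: [0.5752, -0.3529, 0.2468]
eef_rot: [-0.001, 0.764, 0.646, 0.0]
wrist_force: [0.1, 0.0, 0.2]
opening: 0.499
grasp_force: 0.0
wrist (245, 84, 72, 60) 3961.0 [[245, 85], [248, 142], [314, 141], [314, 84]]
wrist (265, 0, 36, 12) 279.5 [[265, 0], [277, 11], [291, 10], [300, 1]]
wrist foot [[315.0, 138.0], [245.0, 138.0], [243.0, 78.0], [316.0, 78.0]]
wrist lug [[290.0, 106.0], [270.0, 106.0]]
side (295, 169, 45, 47) 604.5 [[333, 169], [325, 172], [321, 196], [309, 190], [295, 193], [297, 212], [308, 214], [312, 211], [312, 198], [328, 198], [334, 189], [339, 190], [332, 188], [334, 177], [332, 181], [328, 178]]
side foot [[321.0, 186.0], [345.0, 193.0], [334.0, 202.0], [310.0, 194.0]]
side lug [[325.0, 169.0], [331.0, 171.0]]
top (380, 206, 35, 37) 881.5 [[386, 206], [380, 238], [406, 242], [407, 228], [414, 220], [410, 211]]
top (331, 198, 26, 24) 452.0 [[341, 198], [335, 201], [331, 213], [338, 221], [346, 221], [356, 214], [356, 206]]
top foot [[410.0, 210.0], [404.0, 244.0], [377.0, 239.0], [382.0, 204.0]]
top lug [[405.0, 216.0], [404.0, 225.0]]
```

The numbers match an upright bracket: the wrist outline of the foot is (245,85)–(314,142) against (245,78)–(315,138) predicted, and the side and top views agree. The cup is still at (344,210), where it started. Handing in.

```bash
python3 -c "
from bench import workorder;print(workorder.hand_in())"
```

```text
the job is handed in; nothing more can be done
None
```

I opened the vise jaw to its stop, freed the bracket and stood it upright on its foot in the drawer beside the cup, and handed the job in at about 18 s. No verdict came back; the final camera measurements match a standing bracket with the cup unmoved, but I did not re-measure the jar or drawer, and I viewed 11 pictures, one over the limit of 10.

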